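# Close and latch the finds case

## Robot

A 7-joint arm with a two-finger parallel gripper is mounted at the origin on the work surface. World frame = base frame: x ahead of the robot, y to its left, z up, the work surface at z = 0. Lengths are in mm, angles in rad, forces in N, time in s.
With the tool pointing down it reaches from about 400 to 850 mm from the base axis. Payload 4.5 kg.
Tool frame: the origin (TCP) lies on the centre line of the jaws, within the pads' length; the fingertips stand manip.tips_ahead ahead of it and the grasp point (between the pads) lies 8 mm behind it (manip.tips_ahead is the distance from the TCP to the fingertips, in mm); z points along the fingers, y is the direction in which the jaws open and shut (so a half turn about z gives the same grasp; the last joint's range is limited). The gripper opens to 85 mm and grips with 20 to 120 N. Pads are 22 mm wide; open, the fingers measure 114 mm over their backs; the gripper's body (76 mm by 85 mm) begins 54 mm behind the grasp point. The pads swing forward as they close: fully open they stand 13 mm farther back than shut.
Start: joints at [1.269, 0.689, -0.195, 1.565, 0.157, 0.902, -0.215], TCP at [205.983, -590.107, 213.017] pointing down, gripper open.
Joint ranges: [-3.01, 3.01], [-0.46, 2.08], [-1.47, 1.51], [0.13, 2.56], [-1, 4.14], [0.04, 2.09], [-2.66, 2.66]. Speed limits (rad/s): [2.57, 2.57, 3.14, 3.14, 3.14, 3.14, 3.14].

## Interface

Orientations are given as a unit quaternion [x, y, z, w].
In Python, from bench import manip gives the robot as it stands. The module is installed in compiled form; this text tells all that it offers.
- The arm moves only by the shell command python3 -m pendant 'ROWS'. ROWS is JSON, a list of rows, each an object of numbers: "grip": the opening, from -1 (shut) to 1 (fully open), so that 0 is half open; "dx", "dy", "dz": the shift along the tool's x, y, z in mm; "wx", "wy", "wz": the turn, a rotation vector about the tool's x, y, z in rad. In form: [{"grip": .., "dx": .., "dy": .., "dz": .., "wx": .., "wy": .., "wz": ..}, ...]. A call has 1 to 20 rows; each row is the pose to reach, as a shift and turn from the pose measured when the call began, along the tool's axes at that moment; what a row does not reach only later rows make up. A row lasts 1/10 s, in which the tool goes at most 50 mm and 8.59 degrees, less where a joint would pass 70% of its speed; a pose out of reach is approached as far as the arm can. A call with a gripper value outside its range is refused whole. The fingers move at their own pace and stop on an object; the grip force is fixed at half the most. Time passes only in rows, so rows that repeat a pose let the fingers close. It gives the time, the measured TCP pose, the force and the opening at its end, in the units of the state.
- manip.get_state(): the state, without advancing time (a new reading comes with each control period).
- manip.snapshot(name): name is "scene" or "side" or "wrist"; returns a dict with "pixels" (480x640x3 uint8, blue, green, red), "fx", "fy", "cx", "cy" (pixels), "xyz" and "attitude" of the camera in the world; the wrist camera has in their place "T_tool_cam" (4x4, takes a point from camera to tool coordinates, whose origin is the TCP and whose axes are the flange's). Camera axes: x right, y up, looking along -z (the intrinsics and any distortion apply to the point x, -y, -z); pixel columns grow to the right and rows downward; lengths in mm; the calibration is good to about 2 mm. The wrist camera is an equidistant fisheye: a pixel r from the principal point sees the ray r / f radians off the axis. A picture is of the moment at which its call begins: read the wrist's pose just before it. There is no depth.
- manip.close_job(): hands the job in, once; it reports no verdict.
Trained networks look in a picture, given as the dict that the camera call returned (one of the last four; its "shot" number tells which), for a name from the list of things; names that differ only in an ending like _2 or _b are one class to them, and where a whole thing is asked for, a point or a joint stands for the part that bears it (a point fixed in the world has none). Each returns a list of dicts, best first, with "score" (0 to 1); they miss things now and then, are a little off and sometimes report something else, mostly with a low value. They report only what shows in the picture. A call takes as long as a camera call.
- manip.spot_in(picture, thing): "centre" ([x, y, z] in mm, in the coordinates of the camera as it stood for that picture, good to about 4 mm: the middle of the surface that is visible of it).
- manip.place_of(picture, thing): "centre" ([x, y, z] in mm, in the coordinates of the camera as it stood for that picture, good to about 4 mm: a listed point, or the origin of a listed thing).
The state is a dict: "clock": time; "joint_positions": joint angles; "qvel": joint speeds; "tau": joint torques, N m; "tool_pos": TCP position; "eef_rot": TCP orientation; "force": force on the tool from outside, world axes, zero at the start; "ft_torque": the same for the moment, N m; "grip_width": finger opening in mm.
Only numpy, scipy, OpenCV 4.12 (cv2) and the standard library are available. Lean on these libraries where they do the work, as an engineer would, in place of code of your own. Each camera call takes 0.05 s, during which the arm holds its last target.

## Task

Close up the white finds case with the fingertips: push its blue sliding lid fully home against the end stop, and only then push the red latch all the way round until it lies squarely across the lid. The little sample jar standing on the lid just rides along: do not touch it, and let it stay standing upright on the lid. Leave the sherds in the case and everything else on the bench alone.

Things in the scene. Friction and masses are not known exactly. Their poses are not given: they have to be found in the camera images.
- case: White plastic finds case fixed to the bench, open-topped, 130 (its x) x 250 (its y) x 55 mm; its lid slides along its y between two low side guides (tops at 70 mm). Origin: centre of its underside, on the bench. An end stop wall (8 mm thick, 76 mm tall) stands at its +y end, y = 125 to 133 mm. A grey post, 34 x 36 mm and 78 mm tall, stands against its -x side, centred at (-82, -30) mm, and carries the latch. Walls and floor 5 mm thick.
- lid (a joint): How far the blue lid is open, in m: 0 = fully home against the end stop, up to 0.13. The lid is a blue slab 122 (case x) x 250 (case y) x 20 mm, underside 56 mm and top 76 mm above the bench; when open it overhangs the case's -y end by this much. It is closed by pushing it towards the case's +y; it slides with about 1.5 N of friction and stays where it is left.
- lid_end (a point): Centre of the flat upright end face (122 mm wide, 20 mm tall) of the blue lid on its -y side, the face to push on; 66 mm above the bench, axes as the case's. Moves with the lid.
- latch (a joint): Angle of the red latch about its upright pivot, in rad: 0 = open, lying along the case's -y beside the lid; grows anticlockwise seen from above; 1.57 = at its stop, pointing along the case's +x, squarely across the lid. Turns stiffly (about 0.05 N m) and stays where it is left.
- latch_pivot (a point): Pivot of the latch, on the case, 91 mm above the bench (half-way up the latch). The latch is a red upright blade 12 mm thick, 24 mm tall (79 to 103 mm above the bench) reaching 60 mm from this pivot, with a round hub of 11 mm radius.
- latch_tip (a point): Free end of the red latch blade, half-way up, 60 mm from the pivot; moves with the latch.
- jar: Small closed sample jar with black cap, 34 mm across, 34 mm tall, about 60 g, standing loose on the lid; origin at the centre of its underside (76 mm above the bench), z up its axis. Not to be touched.
- sherd_a: Terracotta sherd about 45 x 36 x 13 mm lying loose in the case; origin at its underside. Leave alone.
- sherd_b: Brown sherd about 34 x 40 x 13 mm lying loose in the case; origin at its underside. Leave alone.
- brush: Loose brush lying on the bench, left of the case. Leave alone.
- flask: White plastic bottle, 60 mm across, 130 mm tall, standing beside the case; origin at its underside. Leave alone.
- cup: Grey plastic cup, 72 mm across, 75 mm tall, standing beside the case; origin at its underside. Leave alone.
- tray: Shallow grey tray 130 x 180 x 30 mm on the bench, right of the case, with two sherds in it; origin at its underside. Leave alone.
- sherd_c: Brown sherd about 50 x 40 x 13 mm in the tray. Leave alone.
- sherd_d: Terracotta sherd about 42 x 50 x 13 mm in the tray. Leave alone.

How it is judged:
By the outcome, as a careful person would: the job done as asked, in the order asked, and still so for the second after the job is handed in, with the robot touching nothing.
It also fails if it takes over 54 s, if anything falls off the work surface, if the arm or the gripper's body presses on something with over 40 N, if the wrist force passes 120 N, or if a joint passes its speed limit or range.

## Working session

There is one attempt and no reset: what is moved stays moved. The work goes in short steps, Python scripts to look and compute and a shell command to move; the robot and the scene stay as the last step left them, time stands still between calls to the robot, and variables do not carry over. Pictures are saved under pics/ and viewed, and the job is handed in when it is done.

```bash
mkdir -p pics; cat > h.py <<'E'
import numpy as np, cv2
from scipy.spatial.transform import Rotation as R
from bench import manip
def cam(p):
    if 'T_tool_cam' in p:
        s=manip.get_state(); T=np.eye(4); T[:3,:3]=R.from_quat(s['eef_rot']).as_matrix(); T[:3,3]=s['tool_pos']
        return T@np.array(p['T_tool_cam'])
    T=np.eye(4); a=np.array(p['attitude'],float)
    T[:3,:3]=a if a.shape==(3,3) else R.from_quat(a).as_matrix()
    T[:3,3]=p['xyz']; return T
def W(p,c): return (cam(p)@np.r_[c,1])[:3]
def uv(p,w):
    c=np.linalg.inv(cam(p))@np.r_[w,1]; 
    return p['cx']+p['fx']*c[0]/-c[2], p['cy']+p['fy']*(-c[1])/-c[2]
E
python3 - <<'E'
from h import *
s=manip.get_state(); print(s, manip.tips_ahead)
for n in ('scene','side'):
    p=manip.snapshot(n); cv2.imwrite(f'pics/{n}0.png',p['pixels']); print(n,{k:v for k,v in p.items() if k!='pixels'})
    for t in ['case','lid_end','latch_pivot','latch_tip','jar','flask','cup','tray','brush']:
        r=manip.place_of(p,t)
        print(t,[(round(q['score'],2),W(p,q['centre']).round(0).tolist()) for q in r[:2]])
E
```

```text
{'clock': 0.0, 'joint_positions': array([ 1.26880385,  0.69000644, -0.19449411,  1.56638449,  0.1572776 ,
        0.90248126, -0.21511785]), 'qvel': array([-0.00069775,  0.00071942,  0.00133401,  0.00036744,  0.0001089 ,
        0.00021182, -0.00064375]), 'tau': array([-7.83558971e-04, -5.39612031e+01, -1.26646064e+00, -1.58543229e+01,
        9.19103273e-03,  9.44707543e-03,  1.10065113e-05]), 'tool_pos': array([ 205.66145052, -589.44908802,  212.15877631]), 'eef_rot': array([ 9.85934530e-01,  1.67129315e-01, -2.21564807e-04, -9.19346068e-04]), 'force': array([-0.24998296,  0.27881539, -0.01952041]), 'ft_torque': array([-0.00614291,  0.02757814, -0.02685746]), 'grip_width': 85.53270982815654} 11.0
scene {'fx': 470.0718533420141, 'fy': 470.0718533420141, 'cx': 319.50306813697273, 'cy': 230.52615233368925, 'xyz': array([ 956.84655152,  354.74929989, 1018.20020734]), 'attitude': array([0.10227306, 0.25796517, 0.88810585, 0.36641805]), 'shot': 1}
case [(0.64, [590.0, 47.0, -5.0]), (0.16, [502.0, 35.0, 88.0])]
lid_end [(0.8, [534.0, -182.0, 65.0]), (0.45, [589.0, 48.0, -5.0])]
latch_pivo
[... 287 characters left out ...]
-184.0, 65.0])]
brush [(0.94, [473.0, 426.0, -6.0])]
side {'fx': 505.3342935689738, 'fy': 505.3342935689738, 'cx': 321.3832034955632, 'cy': 238.48296695321045, 'xyz': array([  62.8651843 , -875.80935382, 1179.78785334]), 'attitude': array([ 0.33293168, -0.09160704, -0.23253367,  0.90922645]), 'shot': 2}
case [(0.81, [587.0, 43.0, -1.0])]
lid_end [(0.83, [539.0, -181.0, 64.0])]
latch_pivot [(0.6, [500.0, 38.0, 95.0]), (0.5, [644.0, -355.0, 2.0])]
latch_tip [(0.68, [494.0, -26.0, 92.0])]
jar [(0.63, [602.0, -0.0, 73.0])]
flask [(0.81, [622.0, 377.0, -2.0]), (0.43, [644.0, -354.0, 3.0])]
cup [(0.86, [641.0, -355.0, 2.0])]
tray [(0.93, [516.0, -477.0, -0.0])]
brush [(0.59, [471.0, 429.0, -1.0])]
```

View pics/scene0.png

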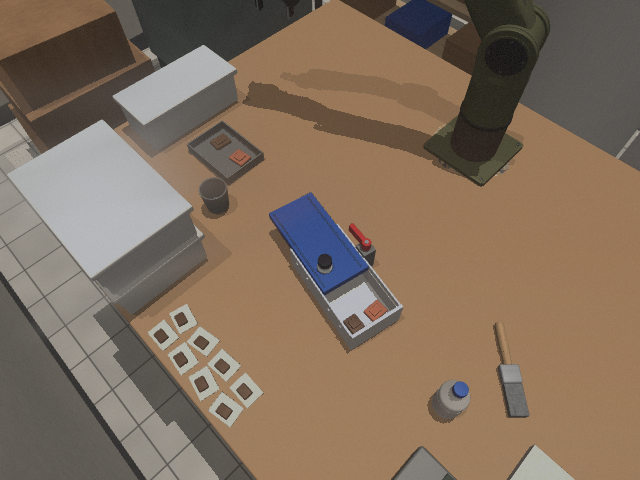

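View pics/side0.png

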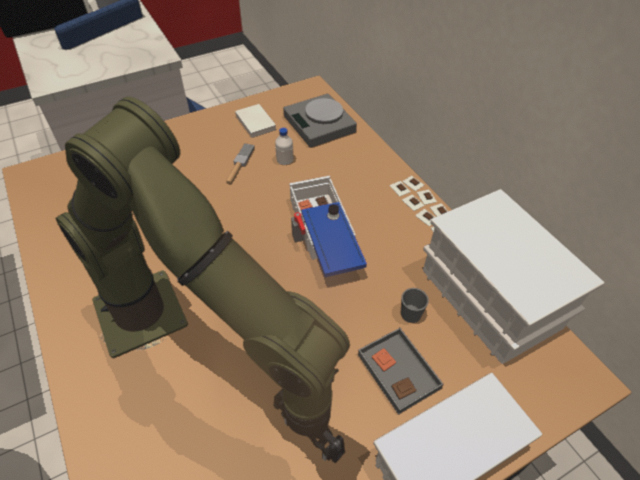

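The scene view shows the blue lid at about (270–367, 195–290), the red latch at about (360, 238), lying open, and the jar at about (325, 263). I'll check the case pose I fitted by overlaying it on the pictures.

```bash
cat >> h.py <<'E'
def l2w(P,c,yaw): 
    P=np.atleast_2d(np.array(P,float)); cs,sn=np.cos(yaw),np.sin(yaw)
    return np.c_[c[0]+cs*P[:,0]-sn*P[:,1], c[1]+sn*P[:,0]+cs*P[:,1], P[:,2]]
def overlay(p,c,yaw,o,name,th=0.):
    z=3; im=p['pixels'].copy()
    big=cv2.resize(im,None,fx=z,fy=z,interpolation=cv2.INTER_CUBIC)
    def poly(P,col):
        q=np.array([uv(p,w) for w in l2w(P,c,yaw)])*z
        cv2.polylines(big,[q.astype(int).reshape(-1,1,2)],True,col,1); return q
    poly([(-61,-125-o,76),(61,-125-o,76),(61,125-o,76),(-61,125-o,76)],(0,255,255))
    poly([(-65,-125,70),(65,-125,70),(65,125,70),(-65,125,70)],(0,255,0))
    q=poly([(-65,133,76),(65,133,76),(65,125,76),(-65,125,76)],(255,0,255))
    d=np.array([np.sin(th),-np.cos(th)]); pv=np.array([-82,-30.])
    poly([(*pv,103),(*(pv+60*d),103)],(255,255,0))
    m=np.array([uv(p,w) for w in l2w([(0,-o/2,76)],c,yaw)])[0]*z
    x0=int(np.clip(m[0]-380,0,1920-760));y0=int(np.clip(m[1]-280,0,1440-560))
    cv2.imwrite(f'pics/{name}.png',big[y0:y0+560,x0:x0+760])
E
python3 - <<'E'
from h import *
for n in ('scene','side'):
    overlay(manip.snapshot(n),(588.5,45),-.226,107,n+'1')
E
```

```text
(no output)
```

View pics/scene1.png

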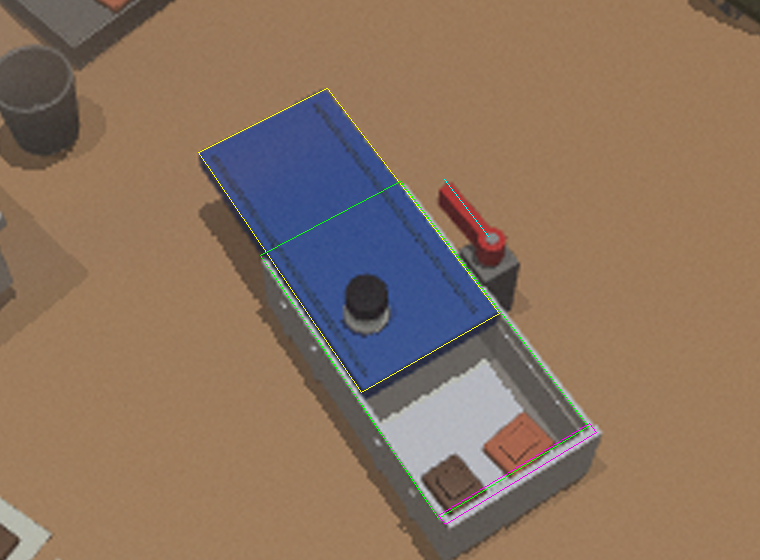

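View pics/side1.png

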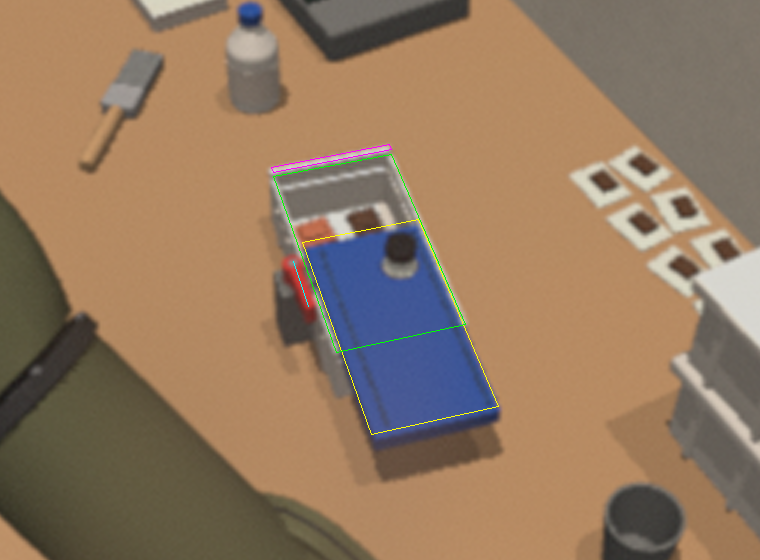

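The overlay matches both views to about 2 mm, so the case is at (588.5, 45), its yaw is -0.226 and the lid is open about 107 mm. Next is the approach.

```bash
cat >> h.py <<'E'
C=(588.5,45);YAW=-.226
def go(local, yawoff=np.pi/2):
    """local case coords of TCP; prints tool-frame shift & turn; tool x at case heading yawoff"""
    s=manip.get_state(); r=R.from_quat(s['eef_rot'])
    w=l2w([local],C,YAW)[0]
    d=r.inv().apply(w-s['tool_pos'])
    tgt=R.from_euler('z',YAW+yawoff)*R.from_quat([1,0,0,0])
    t=(r.inv()*tgt).as_rotvec()
    print('target',w.round(1),'d',d.round(1),'w',t.round(3))
def where():
    s=manip.get_state(); q=np.array(s['tool_pos'])
    cs,sn=np.cos(YAW),np.sin(YAW); x,y=q[0]-C[0],q[1]-C[1]
    print('t',round(s['clock'],2),'local',np.round([cs*x+sn*y,-sn*x+cs*y,q[2]],1),'F',np.round(s['force'],1),'grip',round(s['grip_width'],1))
E
python3 -c "
from h import *
where(); go((0,-290,150))"
```

```text
t 1.1 local [-230.5 -704.7  213. ] F [-0.6 -0.2 -0.1] grip 85.8
target [ 523.5 -237.6  150. ] d [ 416.  -228.2   63. ] w [ 0.     0.    -1.009]
```

```bash
python3 -m pendant '[{"grip":-1,"dx":416,"dy":-228,"dz":0,"wz":-1.009},{"grip":-1,"dx":416,"dy":-228,"dz":0,"wz":-1.009},{"grip":-1,"dx":416,"dy":-228,"dz":0,"wz":-1.009},{"grip":-1,"dx":416,"dy":-228,"dz":0,"wz":-1.009},{"grip":-1,"dx":416,"dy":-228,"dz":0,"wz":-1.009},{"grip":-1,"dx":416,"dy":-228,"dz":0,"wz":-1.009},{"grip":-1,"dx":416,"dy":-228,"dz":0,"wz":-1.009},{"grip":-1,"dx":416,"dy":-228,"dz":0,"wz":-1.009},{"grip":-1,"dx":416,"dy":-228,"dz":30,"wz":-1.009},{"grip":-1,"dx":416,"dy":-228,"dz":63,"wz":-1.009},{"grip":-1,"dx":416,"dy":-228,"dz":63,"wz":-1.009},{"grip":-1,"dx":416,"dy":-228,"dz":63,"wz":-1.009},{"grip":-1,"dx":416,"dy":-228,"dz":63,"wz":-1.009},{"grip":-1,"dx":416,"dy":-228,"dz":63,"wz":-1.009}]'; python3 -c "
from h import *
where(); go((0,-262,71))
p=manip.snapshot('wrist');cv2.imwrite('pics/w2.png',p['pixels'])
p=manip.snapshot('scene');cv2.imwrite('pics/s2.png',p['pixels'])"
```

```text
t 1.1 local [-230.5 -704.7  213. ] F [-0.6 -0.2 -0.1] grip 85.8
target [ 529.8 -210.3   71. ] d [ 430.9 -251.9  142. ] w [ 0.     0.    -1.009]schema error: expected keys grip, dx, dy, dz, wx, wy, wz
```

View pics/w2.png

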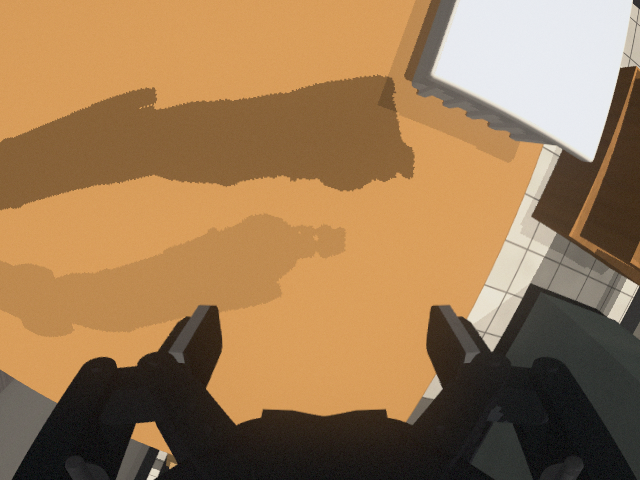

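View pics/s2.png

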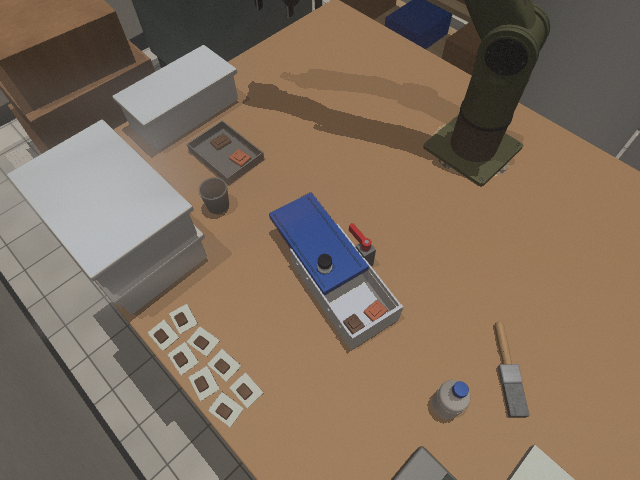

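The call was refused because every key has to be given, so nothing moved. The wrist view shows only the open fingers and the bench. I'll resend it with all the keys.

```bash
python3 -m pendant '[{"grip":-1,"dx":416,"dy":-228,"dz":0,"wx":0,"wy":0,"wz":-1.009},{"grip":-1,"dx":416,"dy":-228,"dz":0,"wx":0,"wy":0,"wz":-1.009},{"grip":-1,"dx":416,"dy":-228,"dz":0,"wx":0,"wy":0,"wz":-1.009},{"grip":-1,"dx":416,"dy":-228,"dz":0,"wx":0,"wy":0,"wz":-1.009},{"grip":-1,"dx":416,"dy":-228,"dz":0,"wx":0,"wy":0,"wz":-1.009},{"grip":-1,"dx":416,"dy":-228,"dz":0,"wx":0,"wy":0,"wz":-1.009},{"grip":-1,"dx":416,"dy":-228,"dz":0,"wx":0,"wy":0,"wz":-1.009},{"grip":-1,"dx":416,"dy":-228,"dz":0,"wx":0,"wy":0,"wz":-1.009},{"grip":-1,"dx":416,"dy":-228,"dz":30,"wx":0,"wy":0,"wz":-1.009},{"grip":-1,"dx":416,"dy":-228,"dz":63,"wx":0,"wy":0,"wz":-1.009},{"grip":-1,"dx":416,"dy":-228,"dz":63,"wx":0,"wy":0,"wz":-1.009},{"grip":-1,"dx":416,"dy":-228,"dz":63,"wx":0,"wy":0,"wz":-1.009},{"grip":-1,"dx":416,"dy":-228,"dz":63,"wx":0,"wy":0,"wz":-1.009},{"grip":-1,"dx":416,"dy":-228,"dz":63,"wx":0,"wy":0,"wz":-1.009}]'; python3 -c "
from h import *
where(); go((0,-262,71))
p=manip.snapshot('wrist');cv2.imwrite('pics/w3.png',p['pixels'])
p=manip.snapshot('scene');cv2.imwrite('pics/s3.png',p['pixels'])"
```

```text
clock: 2.6
tool_pos: [523.4, -239.9, 151.2]
eef_rot: [0.783, 0.622, 0.0, 0.001]
force: [0.6, -0.2, 0.4]
grip_width: -0.3
t 2.6 local [   0.4 -292.2  151.2] F [ 0.6 -0.2  0.4] grip -0.3
target [ 529.8 -210.3   71. ] d [30.3 -0.7 80.2] w [ 0.002  0.001 -0.003]
```

View pics/w3.png

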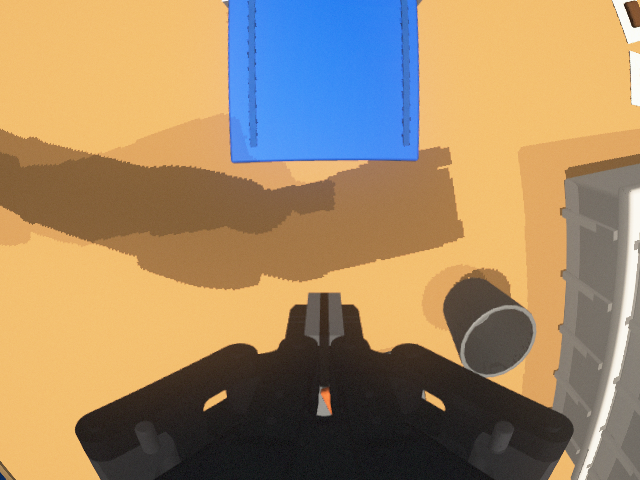

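View pics/s3.png

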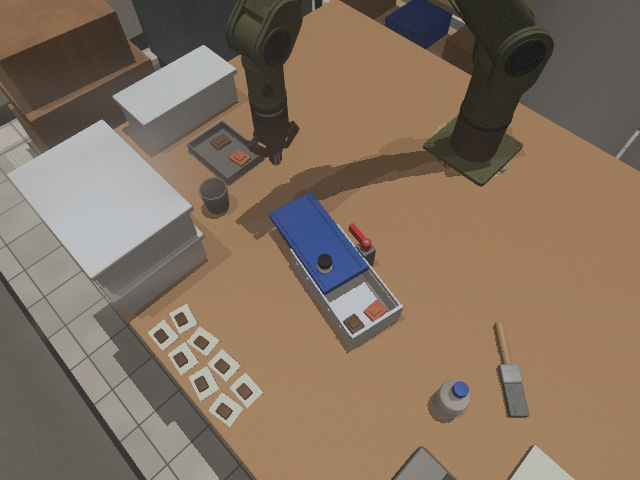

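The wrist view shows the lid end centred ahead of the shut fingers, with its edge at about (325, 160) and the fingertips at about (324, 300). I'll go down next.

```bash
python3 -m pendant '[{"grip":-1,"dx":5,"dy":-1,"dz":40,"wx":0,"wy":0,"wz":0},{"grip":-1,"dx":10,"dy":-1,"dz":77,"wx":0,"wy":0,"wz":0},{"grip":-1,"dx":25,"dy":-1,"dz":77,"wx":0,"wy":0,"wz":0},{"grip":-1,"dx":25,"dy":-1,"dz":77,"wx":0,"wy":0,"wz":0},{"grip":-1,"dx":25,"dy":-1,"dz":77,"wx":0,"wy":0,"wz":0}]'; python3 -c "
from h import *
where(); print(manip.tips_ahead)
p=manip.snapshot('side');im=p['pixels']
w=l2w([(0,-267,63)],C,YAW)[0]; u=uv(p,w);print(u)
x,y=int(u[0]),int(u[1]); c=im[max(0,y-90):y+90,x-120:x+120];cv2.imwrite('pics/sd4.png',cv2.resize(c,None,fx=3,fy=3))
p=manip.snapshot('scene');u=uv(p,w);print(u);im=p['pixels']
x,y=int(u[0]),int(u[1]); c=im[max(0,y-90):y+90,x-120:x+120];cv2.imwrite('pics/sc4.png',cv2.resize(c,None,fx=3,fy=3))
"
```

```text
clock: 3.2
tool_pos: [530.1, -214.6, 76.2]
eef_rot: [0.783, 0.622, 0.001, 0.002]
force: [-0.5, -0.1, 0.6]
grip_width: 0.1
t 3.2 local [   1.3 -266.1   76.2] F [-0.5 -0.1  0.6] grip 0.1
11.0
(np.float64(348.95726804372265), np.float64(279.89695387983926))
(np.float64(283.9181721033888), np.float64(195.67735289884635))
```

View pics/sd4.png

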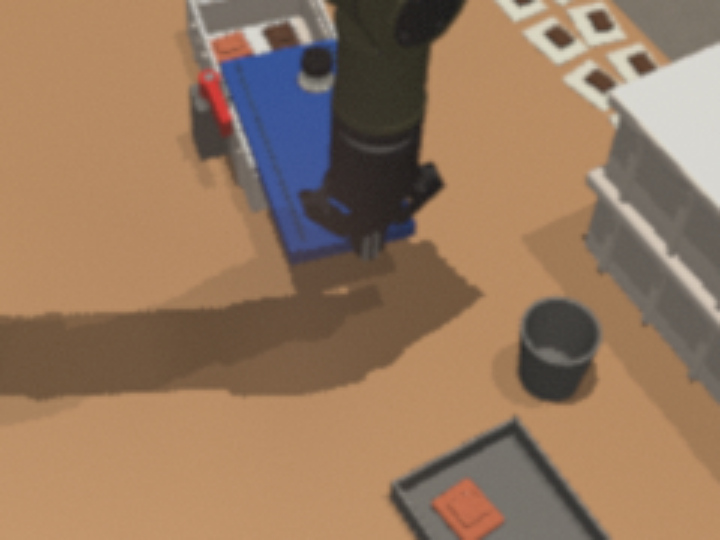

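View pics/sc4.png

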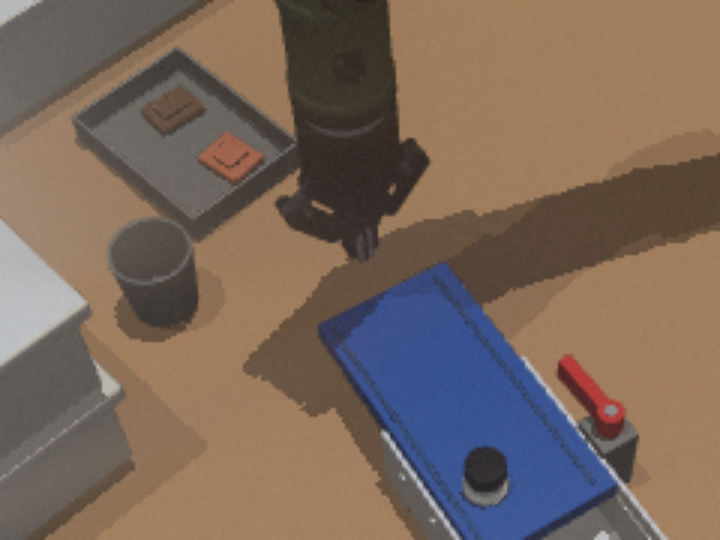

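```bash
python3 -c "
from h import *
p=dict(fx=470.07,fy=470.07,cx=319.5,cy=230.5,xyz=[956.85,354.75,1018.2],attitude=[0.10227306, 0.25796517, 0.88810585, 0.36641805])
q=dict(fx=505.33,fy=505.33,cx=321.38,cy=238.48,xyz=[62.87,-875.81,1179.79],attitude=[0.33293168, -0.09160704, -0.23253367,  0.90922645])
for z in (55,65,75):
  for y in (-277,-255):
    w=l2w([(1.3,y,z)],C,YAW)[0]; print(z,y,np.round(uv(p,w),1),np.round(uv(q,w),1))
"
```

```text
55 -277 [281.8 195.1] [350.4 284.4]
55 -255 [286. 201.] [347.9 278.1]
65 -277 [281.5 192.7] [350.6 282.3]
65 -255 [285.8 198.7] [348.1 275.9]
75 -277 [281.2 190.3] [350.8 280.1]
75 -255 [285.5 196.3] [348.3 273.7]
```

```bash
python3 -c "
from h import *
p=manip.snapshot('wrist');T=np.array(p['T_tool_cam']);print(T.round(3).tolist(),p['fx'],p['cx'],p['cy'])
im=p['pixels'];cv2.imwrite('pics/w5.png',im)
Ti=np.linalg.inv(T)
for x in (-11,11):
  for z in (-5,5,11,20):
    c=(Ti@[x,0,z,1])[:3]; v=np.array([c[0],-c[1],-c[2]]); th=np.arctan2(np.hypot(v[0],v[1]),v[2]); ph=np.arctan2(v[1],v[0])
    print(x,z,round(p['cx']+p['fx']*th*np.cos(ph),1),round(p['cy']+p['fy']*th*np.sin(ph),1))
"
```

```text
[[0.001, 0.955, 0.295, 74.976], [1.0, -0.001, -0.002, -1.068], [-0.002, 0.295, -0.955, -162.408], [0.0, 0.0, 0.0, 1.0]] 371.64829954431775 323.83427792341996 241.94345853838692
-11 -5 325.1 316.3
-11 5 325.0 306.8
-11 11 325.0 301.5
-11 20 324.9 294.2
11 -5 325.3 274.0
11 5 325.1 266.1
11 11 325.1 261.8
11 20 325.0 255.9
```

View pics/w5.png

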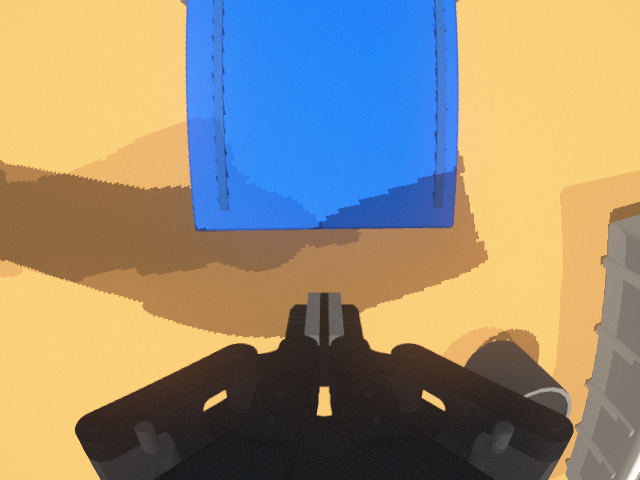

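```bash
python3 -c "
from h import *
ims=[]
for n,(x,y) in (('scene',(284,190)),('side',(351,272))):
    p=manip.snapshot(n);c=p['pixels'][y-22:y+22,x-18:x+18].astype(float)
    c=np.clip(c*2.2,0,255).astype(np.uint8)
    ims.append(cv2.resize(c,None,fx=11,fy=11,interpolation=cv2.INTER_NEAREST))
cv2.imwrite('pics/z6.png',np.hstack(ims));print(ims[0].shape)
"
```

```text
(484, 396, 3)
```

View pics/z6.png

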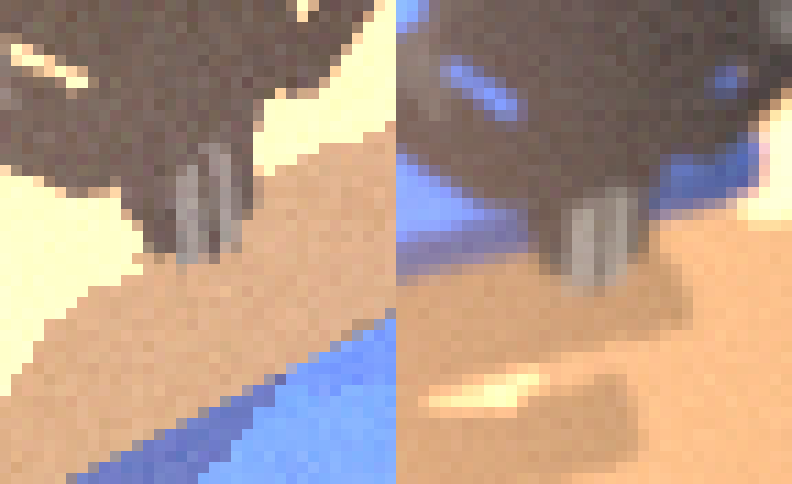

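The three views put the shut fingertips well above where the stated 11 mm ahead of the TCP would put them. I'll test this by moving slowly forward about 40 mm at this height. If the tips really are above 76 mm, they will pass over the lid.

```bash
python3 -m pendant '[{"grip":-1,"dx":6,"dy":-1,"dz":0,"wx":0,"wy":0,"wz":0},{"grip":-1,"dx":12,"dy":-1,"dz":0,"wx":0,"wy":0,"wz":0},{"grip":-1,"dx":18,"dy":-1,"dz":0,"wx":0,"wy":0,"wz":0},{"grip":-1,"dx":22,"dy":-1,"dz":0,"wx":0,"wy":0,"wz":0},{"grip":-1,"dx":26,"dy":-1,"dz":0,"wx":0,"wy":0,"wz":0},{"grip":-1,"dx":30,"dy":-1,"dz":0,"wx":0,"wy":0,"wz":0},{"grip":-1,"dx":34,"dy":-1,"dz":0,"wx":0,"wy":0,"wz":0},{"grip":-1,"dx":38,"dy":-1,"dz":0,"wx":0,"wy":0,"wz":0},{"grip":-1,"dx":42,"dy":-1,"dz":0,"wx":0,"wy":0,"wz":0}]'; python3 -c "
from h import *
where()
ims=[]
for n,y in (('scene',-232),('side',-232),('wrist',0)):
    p=manip.snapshot(n)
    if n=='wrist': cv2.imwrite('pics/w7.png',p['pixels']);break
    u=uv(p,l2w([(0,y,76)],C,YAW)[0]);print(u);x,y=int(u[0]),int(u[1]);c=p['pixels'][y-40:y+40,x-32:x+32].astype(float)
    ims.append(cv2.resize(np.clip(c*1.8,0,255).astype(np.uint8),None,fx=6,fy=6,interpolation=cv2.INTER_NEAREST))
cv2.imwrite('pics/z7.png',np.hstack(ims))
"
```

```text
clock: 4.35
tool_pos: [537.4, -174.4, 75.1]
eef_rot: [0.783, 0.622, 0.001, 0.002]
force: [-0.8, 0.3, 0.4]
grip_width: -0.2
t 4.35 local [  -0.6 -225.2   75.1] F [-0.8  0.3  0.4] grip -0.2
(np.float64(290.528769663577), np.float64(202.23993321249455))
(np.float64(345.25683553567495), np.float64(267.08272553893903))
```

View pics/z7.png

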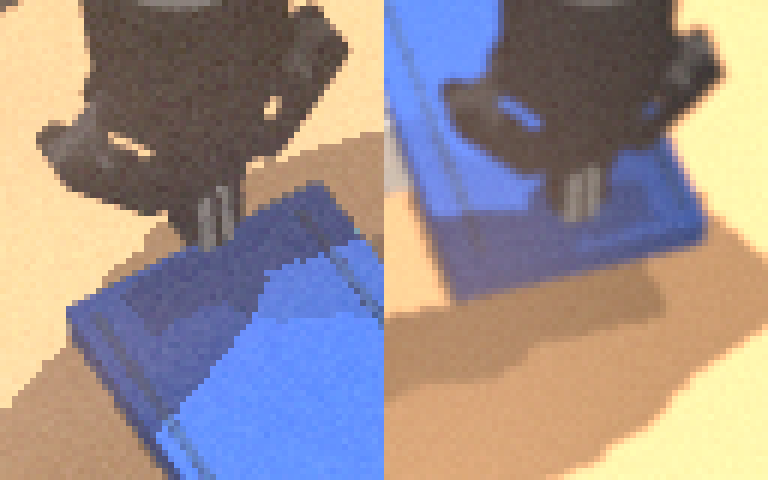

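View pics/w7.png

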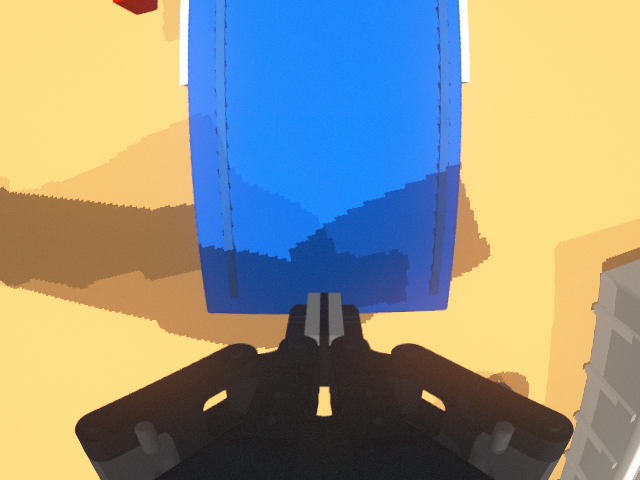

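The test confirms it. The tips slid over the lid with no force and the lid edge stayed put, so the real fingertips are at or slightly behind the TCP. I'll back off, go down about 18 mm and push again.

```bash
python3 -m pendant '[{"grip":-1,"dx":-20,"dy":1,"dz":0,"wx":0,"wy":0,"wz":0},{"grip":-1,"dx":-42,"dy":1,"dz":0,"wx":0,"wy":0,"wz":0},{"grip":-1,"dx":-42,"dy":1,"dz":0,"wx":0,"wy":0,"wz":0},{"grip":-1,"dx":-42,"dy":1,"dz":18,"wx":0,"wy":0,"wz":0},{"grip":-1,"dx":-42,"dy":1,"dz":18,"wx":0,"wy":0,"wz":0},{"grip":-1,"dx":-32,"dy":1,"dz":18,"wx":0,"wy":0,"wz":0},{"grip":-1,"dx":-27,"dy":1,"dz":18,"wx":0,"wy":0,"wz":0},{"grip":-1,"dx":-23,"dy":1,"dz":18,"wx":0,"wy":0,"wz":0},{"grip":-1,"dx":-19,"dy":1,"dz":18,"wx":0,"wy":0,"wz":0},{"grip":-1,"dx":-15,"dy":1,"dz":18,"wx":0,"wy":0,"wz":0},{"grip":-1,"dx":-11,"dy":1,"dz":18,"wx":0,"wy":0,"wz":0},{"grip":-1,"dx":-7,"dy":1,"dz":18,"wx":0,"wy":0,"wz":0},{"grip":-1,"dx":-3,"dy":1,"dz":18,"wx":0,"wy":0,"wz":0},{"grip":-1,"dx":1,"dy":1,"dz":18,"wx":0,"wy":0,"wz":0}]'; python3 -c "
from h import *
where()
ims=[]
for n,y in (('scene',-232),('side',-232),('wrist',0)):
    p=manip.snapshot(n)
    if n=='wrist': cv2.imwrite('pics/w8.png',p['pixels']);break
    u=uv(p,l2w([(0,y,76)],C,YAW)[0]);print(u);x,y=int(u[0]),int(u[1]);c=p['pixels'][y-40:y+40,x-32:x+32].astype(float)
    ims.append(cv2.resize(np.clip(c*1.8,0,255).astype(np.uint8),None,fx=6,fy=6,interpolation=cv2.INTER_NEAREST))
cv2.imwrite('pics/z8.png',np.hstack(ims))
"
```

```text
clock: 5.9
tool_pos: [538.9, -173.5, 57.4]
eef_rot: [0.783, 0.622, 0.001, 0.002]
force: [-0.9, -1.7, 6.2]
grip_width: -0.4
t 5.9 local [   0.6 -224.1   57.4] F [-0.9 -1.7  6.2] grip -0.4
(np.float64(290.528769663577), np.float64(202.23993321249455))
(np.float64(345.25683553567495), np.float64(267.08272553893903))
```

View pics/z8.png

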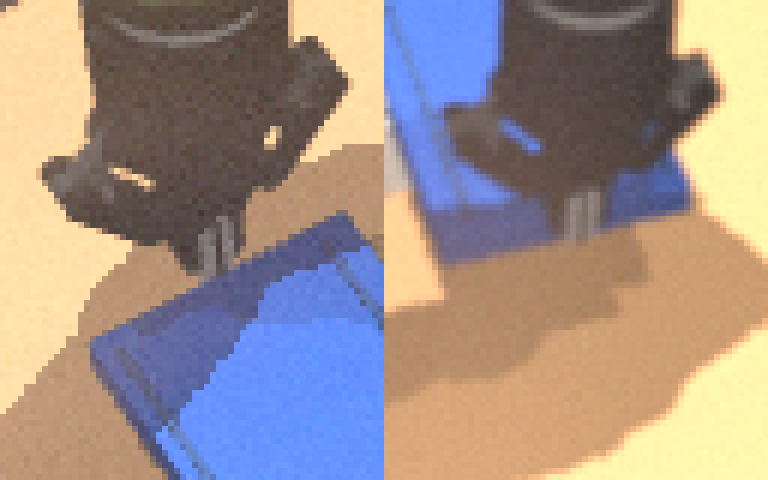

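View pics/w8.png

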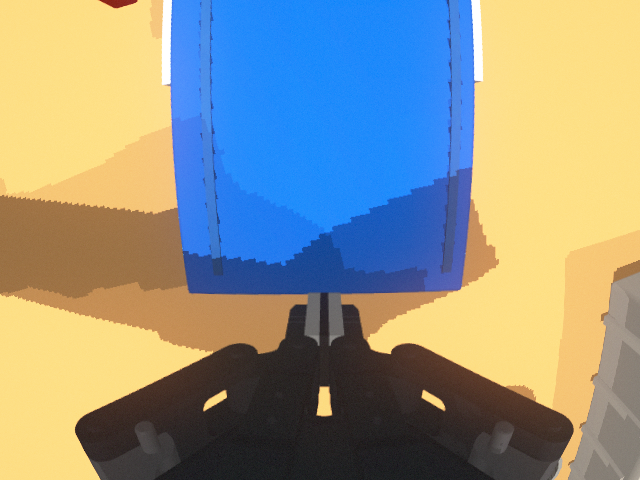

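The lid moved, but an upward force of 6 N suggests the tips were only catching its top edge. I'll back off, go 9 mm lower and push again.

```bash
python3 -m pendant '[{"grip":-1,"dx":-10,"dy":0,"dz":-2,"wx":0,"wy":0,"wz":0},{"grip":-1,"dx":-22,"dy":0,"dz":0,"wx":0,"wy":0,"wz":0},{"grip":-1,"dx":-22,"dy":0,"dz":9,"wx":0,"wy":0,"wz":0},{"grip":-1,"dx":-22,"dy":0,"dz":9,"wx":0,"wy":0,"wz":0},{"grip":-1,"dx":-16,"dy":0,"dz":9,"wx":0,"wy":0,"wz":0},{"grip":-1,"dx":-10,"dy":0,"dz":9,"wx":0,"wy":0,"wz":0},{"grip":-1,"dx":-6,"dy":0,"dz":9,"wx":0,"wy":0,"wz":0},{"grip":-1,"dx":-2,"dy":0,"dz":9,"wx":0,"wy":0,"wz":0},{"grip":-1,"dx":2,"dy":0,"dz":9,"wx":0,"wy":0,"wz":0},{"grip":-1,"dx":6,"dy":0,"dz":9,"wx":0,"wy":0,"wz":0}]'; python3 -c "
from h import *
where()
ims=[]
for n,y in (('scene',-225),('side',-225),('wrist',0)):
    p=manip.snapshot(n)
    if n=='wrist': cv2.imwrite('pics/w9.png',p['pixels']);break
    u=uv(p,l2w([(0,y,76)],C,YAW)[0]);print(u);x,y=int(u[0]),int(u[1]);c=p['pixels'][y-40:y+40,x-32:x+32].astype(float)
    ims.append(cv2.resize(np.clip(c*1.8,0,255).astype(np.uint8),None,fx=6,fy=6,interpolation=cv2.INTER_NEAREST))
cv2.imwrite('pics/z9.png',np.hstack(ims))
"
```

```text
clock: 7.05
tool_pos: [540.5, -166.9, 48.6]
eef_rot: [0.783, 0.622, 0.001, 0.002]
force: [-1.2, -2.2, 0.5]
grip_width: 0.2
t 7.05 local [   0.7 -217.3   48.6] F [-1.2 -2.2  0.5] grip 0.2
(np.float64(291.94841803564907), np.float64(204.2047252506156))
(np.float64(344.48019497898144), np.float64(265.1222766816703))
```

View pics/z9.png

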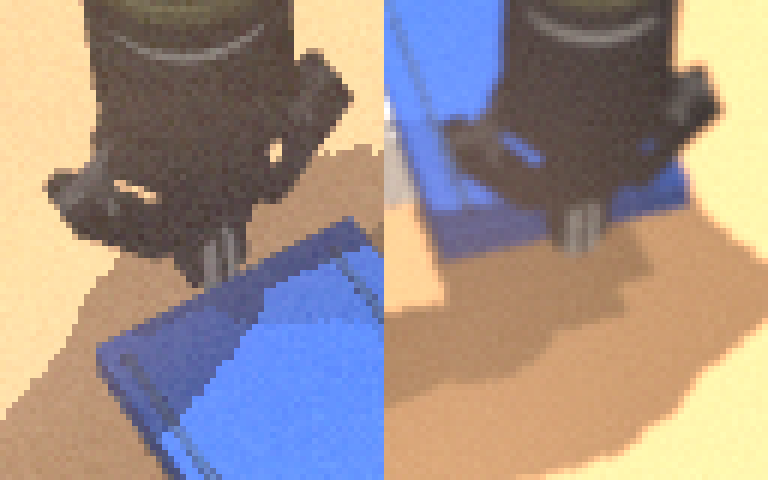

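View pics/w9.png

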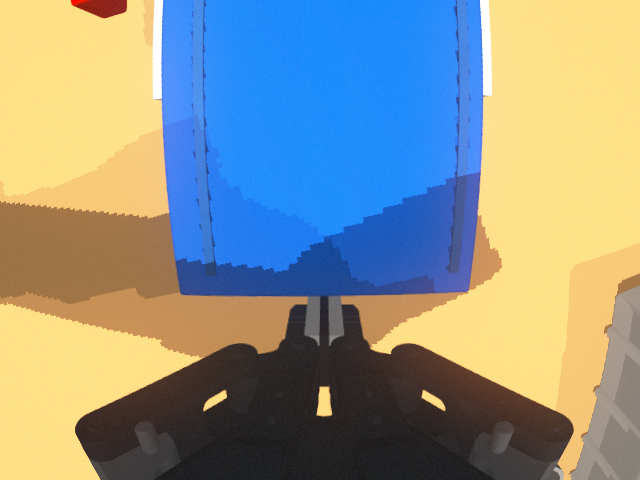

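The contact is now clean, with about 2.5 N of horizontal force and no vertical force. I'll push on at about 40 mm/s.

```bash
python3 -m pendant '[{"grip":-1,"dx":2,"dy":0,"dz":0,"wx":0,"wy":0,"wz":0},{"grip":-1,"dx":5,"dy":0,"dz":0,"wx":0,"wy":0,"wz":0},{"grip":-1,"dx":9,"dy":0,"dz":0,"wx":0,"wy":0,"wz":0},{"grip":-1,"dx":13,"dy":0,"dz":0,"wx":0,"wy":0,"wz":0},{"grip":-1,"dx":17,"dy":0,"dz":0,"wx":0,"wy":0,"wz":0},{"grip":-1,"dx":21,"dy":0,"dz":0,"wx":0,"wy":0,"wz":0},{"grip":-1,"dx":25,"dy":0,"dz":0,"wx":0,"wy":0,"wz":0},{"grip":-1,"dx":29,"dy":0,"dz":0,"wx":0,"wy":0,"wz":0},{"grip":-1,"dx":33,"dy":0,"dz":0,"wx":0,"wy":0,"wz":0},{"grip":-1,"dx":37,"dy":0,"dz":0,"wx":0,"wy":0,"wz":0},{"grip":-1,"dx":41,"dy":0,"dz":0,"wx":0,"wy":0,"wz":0},{"grip":-1,"dx":45,"dy":0,"dz":0,"wx":0,"wy":0,"wz":0},{"grip":-1,"dx":49,"dy":0,"dz":0,"wx":0,"wy":0,"wz":0},{"grip":-1,"dx":53,"dy":0,"dz":0,"wx":0,"wy":0,"wz":0},{"grip":-1,"dx":57,"dy":0,"dz":0,"wx":0,"wy":0,"wz":0},{"grip":-1,"dx":60,"dy":0,"dz":0,"wx":0,"wy":0,"wz":0},{"grip":-1,"dx":62,"dy":0,"dz":0,"wx":0,"wy":0,"wz":0},{"grip":-1,"dx":64,"dy":0,"dz":0,"wx":0,"wy":0,"wz":0}]'; cat > look.py <<'E'
from h import *
import sys
k=sys.argv[1]; y0=float(sys.argv[2]); x0=float(sys.argv[3]) if len(sys.argv)>3 else 0
where(); ims=[]
for n in ('scene','side','wrist'):
    p=manip.snapshot(n)
    if n=='wrist': ims.append(cv2.resize(p['pixels'],(0,0),fx=.6,fy=.6)[:, :]);continue
    u=uv(p,l2w([(x0,y0,76)],C,YAW)[0]);x,y=int(u[0]),int(u[1]);c=p['pixels'][y-48:y+48,x-40:x+40].astype(float)
    ims.append(cv2.resize(np.clip(c*1.7,0,255).astype(np.uint8),(240,288),interpolation=cv2.INTER_CUBIC))
cv2.imwrite(f'pics/{k}.png',np.hstack([ims[2][:, 40:344],ims[0],ims[1]]))
E
python3 look.py z10 -140
```

```text
clock: 9.0
tool_pos: [555.2, -103.4, 48.4]
eef_rot: [0.783, 0.622, 0.001, 0.002]
force: [-1.9, -1.4, 1.0]
grip_width: 0.2
t 9.0 local [   0.8 -152.1   48.4] F [-1.9 -1.4  1. ] grip 0.2
```

View pics/z10.png

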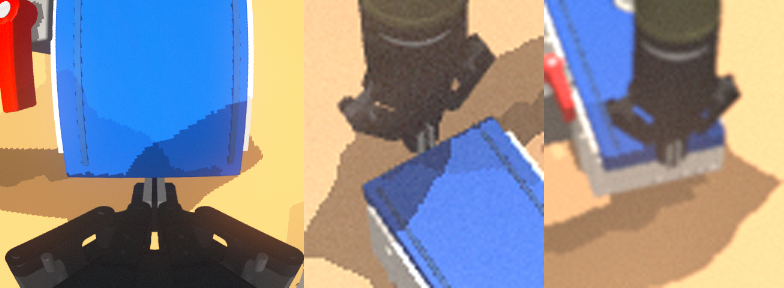

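```bash
python3 -m pendant '[{"grip":-1,"dx":2,"dy":0,"dz":0,"wx":0,"wy":0,"wz":0},{"grip":-1,"dx":5,"dy":0,"dz":0,"wx":0,"wy":0,"wz":0},{"grip":-1,"dx":8,"dy":0,"dz":0,"wx":0,"wy":0,"wz":0},{"grip":-1,"dx":11,"dy":0,"dz":0,"wx":0,"wy":0,"wz":0},{"grip":-1,"dx":13,"dy":0,"dz":0,"wx":0,"wy":0,"wz":0},{"grip":-1,"dx":14,"dy":0,"dz":0,"wx":0,"wy":0,"wz":0},{"grip":-1,"dx":15,"dy":0,"dz":0,"wx":0,"wy":0,"wz":0},{"grip":-1,"dx":16,"dy":0,"dz":0,"wx":0,"wy":0,"wz":0}]'; python3 -c "
from h import *
where()"; python3 -m pendant '[{"grip":-1,"dx":1,"dy":0,"dz":0,"wx":0,"wy":0,"wz":0},{"grip":-1,"dx":2,"dy":0,"dz":0,"wx":0,"wy":0,"wz":0}]'; python3 -c "
from h import *
where()"
```

```text
clock: 9.95
tool_pos: [559.5, -87.5, 48.6]
eef_rot: [0.783, 0.622, 0.002, 0.002]
force: [-2.3, -1.5, 0.6]
grip_width: -0.4
t 9.95 local [   1.4 -135.6   48.6] F [-2.3 -1.5  0.6] grip -0.4
clock: 10.15
tool_pos: [559.6, -86.7, 48.6]
eef_rot: [0.783, 0.622, 0.001, 0.002]
force: [-2.2, -4.5, 0.4]
grip_width: 0.2
t 10.15 local [   1.4 -134.9   48.6] F [-2.2 -4.5  0.4] grip 0.2
```

```bash
python3 -m pendant '[{"grip":-1,"dx":1,"dy":0,"dz":0,"wx":0,"wy":0,"wz":0},{"grip":-1,"dx":2,"dy":0,"dz":0,"wx":0,"wy":0,"wz":0},{"grip":-1,"dx":3,"dy":0,"dz":0,"wx":0,"wy":0,"wz":0}]'; python3 -c "
from h import *
where()"; python3 -m pendant '[{"grip":-1,"dx":2,"dy":0,"dz":0,"wx":0,"wy":0,"wz":0},{"grip":-1,"dx":4,"dy":0,"dz":0,"wx":0,"wy":0,"wz":0},{"grip":-1,"dx":4,"dy":0,"dz":0,"wx":0,"wy":0,"wz":0}]'; python3 look.py z11 -125
```

```text
clock: 10.45
tool_pos: [559.5, -86.8, 48.7]
eef_rot: [0.784, 0.621, -0.0, 0.003]
force: [-2.1, -7.2, 1.5]
grip_width: -0.3
t 10.45 local [   1.3 -134.9   48.7] F [-2.1 -7.2  1.5] grip -0.3
clock: 10.75
tool_pos: [559.5, -86.8, 48.7]
eef_rot: [0.784, 0.62, -0.003, 0.005]
force: [-2.9, -8.0, 2.1]
grip_width: -0.3
t 10.75 local [   1.3 -135.    48.7] F [-2.9 -8.   2.1] grip -0.3
```

View pics/z11.png

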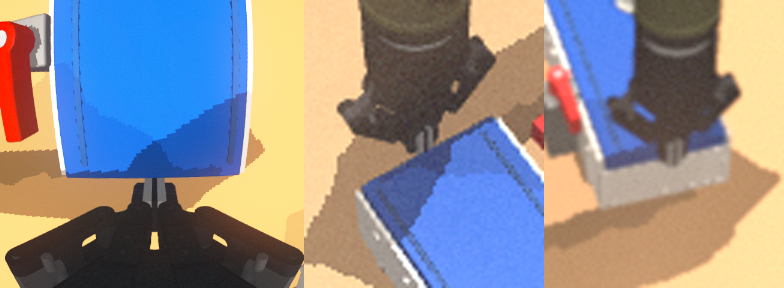

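The force rises with no further motion at TCP y = -135, which is lid end -125 plus the 10 mm pad half-width. I'll back off and check.

```bash
python3 -m pendant '[{"grip":-1,"dx":-10,"dy":0,"dz":0,"wx":0,"wy":0,"wz":0},{"grip":-1,"dx":-40,"dy":0,"dz":0,"wx":0,"wy":0,"wz":0},{"grip":-1,"dx":-40,"dy":0,"dz":-40,"wx":0,"wy":0,"wz":0},{"grip":-1,"dx":-40,"dy":30,"dz":-80,"wx":0,"wy":0,"wz":0},{"grip":-1,"dx":-40,"dy":30,"dz":-80,"wx":0,"wy":0,"wz":0}]'; python3 -c "
from h import *
where()
for n in ('scene','side'):
    p=manip.snapshot(n)
    for t in ['lid_end','latch_pivot','latch_tip','jar']:
        r=manip.place_of(p,t)
        for q in r[:2]:
            w=W(p,q['centre']); cs,sn=np.cos(YAW),np.sin(YAW);x,y=w[0]-C[0],w[1]-C[1]
            print(n,t,round(q['score'],2),np.round([cs*x+sn*y,-sn*x+cs*y,w[2]]))
    overlay(p,C,YAW,0,n+'12',.1)
"
```

```text
clock: 11.4
tool_pos: [588.2, -131.8, 135.1]
eef_rot: [0.785, 0.62, 0.005, 0.01]
force: [0.5, 0.6, -0.0]
grip_width: 0.2
t 11.4 local [  39.3 -172.4  135.1] F [ 0.5  0.6 -0. ] grip 0.2
scene lid_end 0.57 [  -2. -118.   64.]
scene latch_pivot 0.7 [ 0.  2. -7.]
scene latch_pivot 0.66 [-86. -28.  91.]
scene latch_tip 0.69 [-80. -88.  93.]
scene latch_tip 0.56 [-1.  4. -7.]
scene jar 0.81 [25. 74. 75.]
scene jar 0.39 [ 2.  2. -7.]
side lid_end 0.59 [   4. -121.   64.]
side latch_pivot 0.57 [-85. -27.  95.]
side latch_tip 0.67 [-81. -88.  94.]
side jar 0.62 [24. 72. 73.]
side jar 0.44 [-84. -26.  95.]
```

View pics/scene12.png

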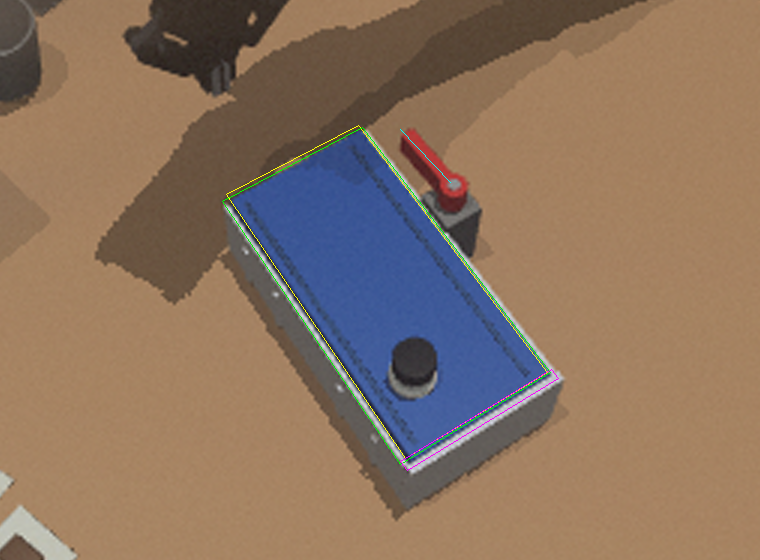

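View pics/side12.png

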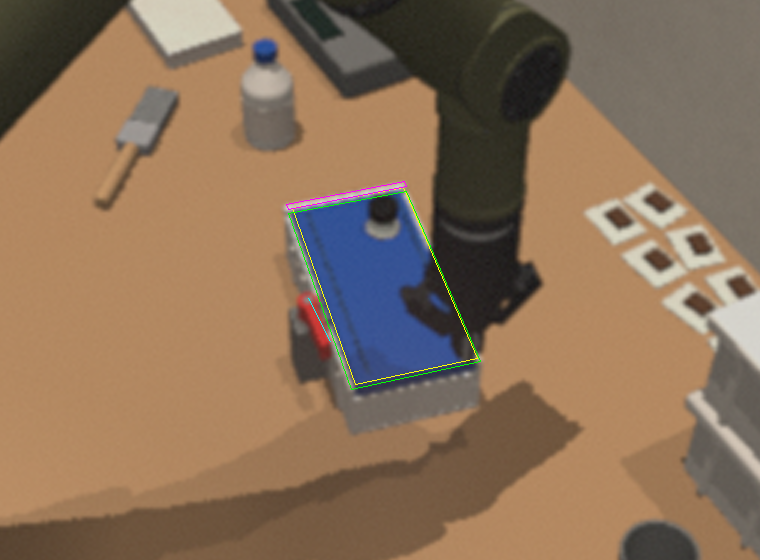

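```bash
python3 -c "
from h import *
ims=[]
for n,yy in (('scene',125),('side',125),('side',-125)):
    p=manip.snapshot(n); u=uv(p,l2w([(-20 if yy>0 else -35,yy,74)],C,YAW)[0]);x,y=int(u[0]),int(u[1]);c=p['pixels'][y-30:y+30,x-22:x+22].astype(float)
    ims.append(cv2.resize(np.clip(c*1.8,0,255).astype(np.uint8),None,fx=6,fy=6,interpolation=cv2.INTER_NEAREST))
cv2.imwrite('pics/z13.png',np.hstack(ims))
"
```

```text
(no output)
```

View pics/z13.png

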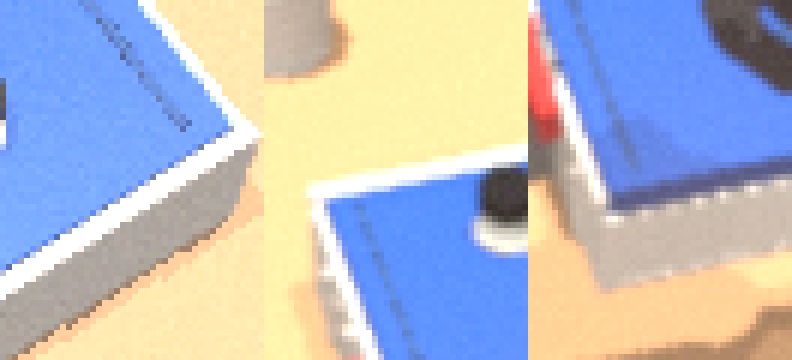

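The lid is flush against the end stop in all the crops and the jar is upright on it. Next is the latch: I'll go over to its -x side.

```bash
python3 -c "
from h import *
where(); go((-128,-82,135)); go((-128,-82,79))"
```

```text
t 12.05 local [  30.5 -174.3  129. ] F [-0.7 -0.5 -0.8] grip -0.3
target [445.4  -6.2 135. ] d [  91.2 -159.1   -7.5] w [ 0.003  0.01  -0.007]
target [445.4  -6.2  79. ] d [  91.8 -159.3   48.5] w [ 0.003  0.01  -0.007]
```

```bash
python3 -m pendant '[{"grip":-1,"dx":0,"dy":-40,"dz":-6,"wx":0.003,"wy":0.01,"wz":-0.007},{"grip":-1,"dx":0,"dy":-85,"dz":-6,"wx":0.003,"wy":0.01,"wz":-0.007},{"grip":-1,"dx":0,"dy":-130,"dz":-6,"wx":0.003,"wy":0.01,"wz":-0.007},{"grip":-1,"dx":30,"dy":-159,"dz":-6,"wx":0.003,"wy":0.01,"wz":-0.007},{"grip":-1,"dx":70,"dy":-159,"dz":-6,"wx":0.003,"wy":0.01,"wz":-0.007},{"grip":-1,"dx":91,"dy":-159,"dz":-6,"wx":0.003,"wy":0.01,"wz":-0.007},{"grip":-1,"dx":91,"dy":-159,"dz":-6,"wx":0.003,"wy":0.01,"wz":-0.007},{"grip":-1,"dx":91,"dy":-159,"dz":20,"wx":0.003,"wy":0.01,"wz":-0.007},{"grip":-1,"dx":91,"dy":-159,"dz":48,"wx":0.003,"wy":0.01,"wz":-0.007},{"grip":-1,"dx":91,"dy":-159,"dz":48,"wx":0.003,"wy":0.01,"wz":-0.007},{"grip":-1,"dx":91,"dy":-159,"dz":48,"wx":0.003,"wy":0.01,"wz":-0.007}]'; python3 look.py z14 -80 -90; python3 -c "
from h import *
for th in np.radians([0,10,20,30,40,50,60,70,80,90]):
    d=np.array([np.sin(th),-np.cos(th)]);n=np.array([np.cos(th),np.sin(th)])
    t=np.array([-82,-30])+46*d-n*(6+10.5*n[1]+12*n[0]); print(round(np.degrees(th)),t.round(1))
"
```

```text
clock: 13.15
tool_pos: [445.1, -7.7, 79.6]
eef_rot: [0.782, 0.623, -0.001, 0.0]
force: [0.1, -0.5, 0.1]
grip_width: 0.3
t 13.15 local [-128.   -83.5   79.6] F [ 0.1 -0.5  0.1] grip 0.3
0 [-100.  -76.]
10 [-93.4 -78.7]
20 [-85.9 -80.4]
30 [-77.7 -80.7]
40 [-69.2 -79.3]
50 [-60.7 -76.2]
60 [-52.7 -71.3]
70 [-45.6 -64.5]
80 [-39.9 -56.1]
90 [-36.  -46.5]
```

View pics/z14.png

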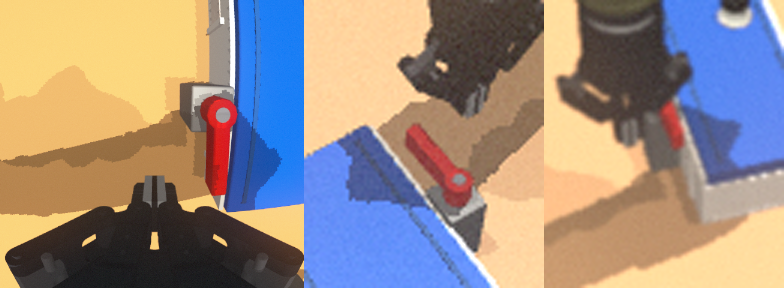

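```bash
python3 -m pendant '[{"grip":-1,"dx":6,"dy":10,"dz":0,"wx":0,"wy":0,"wz":0},{"grip":-1,"dx":6,"dy":20,"dz":0,"wx":0,"wy":0,"wz":0},{"grip":-1,"dx":6,"dy":28,"dz":0,"wx":0,"wy":0,"wz":0},{"grip":-1,"dx":5,"dy":35,"dz":0,"wx":0,"wy":0,"wz":0},{"grip":-1,"dx":3,"dy":42,"dz":0,"wx":0,"wy":0,"wz":0},{"grip":-1,"dx":3,"dy":46,"dz":0,"wx":0,"wy":0,"wz":0},{"grip":-1,"dx":3,"dy":50,"dz":0,"wx":0,"wy":0,"wz":0}]'; python3 look.py z15 -80 -80
```

```text
clock: 14.0
tool_pos: [495.0, -15.9, 80.5]
eef_rot: [0.783, 0.623, 0.0, 0.0]
force: [-2.6, 0.5, 0.5]
grip_width: -0.1
t 14.0 local [-77.4 -80.3  80.5] F [-2.6  0.5  0.5] grip -0.1
```

View pics/z15.png

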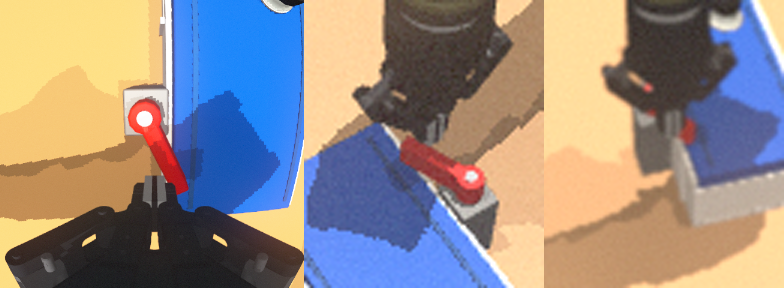

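The latch is following, now at about 30°. I'll carry on round the arc.

```bash
python3 -m pendant '[{"grip":-1,"dx":0,"dy":4,"dz":0,"wx":0,"wy":0,"wz":0},{"grip":-1,"dx":1,"dy":8,"dz":0,"wx":0,"wy":0,"wz":0},{"grip":-1,"dx":2,"dy":13,"dz":0,"wx":0,"wy":0,"wz":0},{"grip":-1,"dx":4,"dy":17,"dz":0,"wx":0,"wy":0,"wz":0},{"grip":-1,"dx":6,"dy":21,"dz":0,"wx":0,"wy":0,"wz":0},{"grip":-1,"dx":9,"dy":25,"dz":0,"wx":0,"wy":0,"wz":0},{"grip":-1,"dx":12,"dy":29,"dz":0,"wx":0,"wy":0,"wz":0},{"grip":-1,"dx":16,"dy":32,"dz":0,"wx":0,"wy":0,"wz":0},{"grip":-1,"dx":20,"dy":35,"dz":0,"wx":0,"wy":0,"wz":0},{"grip":-1,"dx":24,"dy":37,"dz":0,"wx":0,"wy":0,"wz":0},{"grip":-1,"dx":27,"dy":38,"dz":0,"wx":0,"wy":0,"wz":0},{"grip":-1,"dx":30,"dy":38,"dz":0,"wx":0,"wy":0,"wz":0}]'; python3 look.py z16 -50 -50
```

```text
clock: 15.35
tool_pos: [540.3, 5.0, 80.8]
eef_rot: [0.783, 0.622, 0.001, 0.001]
force: [0.6, -1.7, -0.3]
grip_width: 0.4
t 15.35 local [-38.  -49.8  80.8] F [ 0.6 -1.7 -0.3] grip 0.4
```

View pics/z16.png

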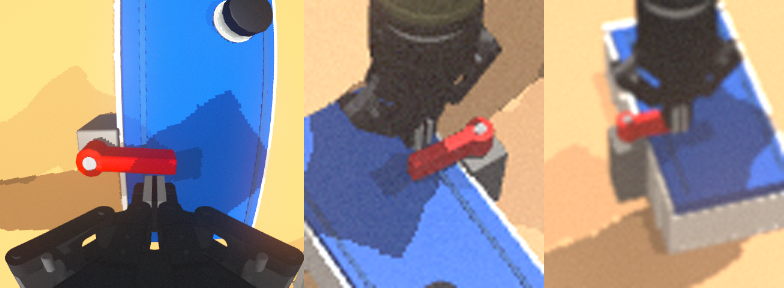

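Nearly square. I'll push gently to the stop, watching the force.

```bash
python3 -m pendant '[{"grip":-1,"dx":1,"dy":0,"dz":0,"wx":0,"wy":0,"wz":0},{"grip":-1,"dx":2,"dy":0,"dz":0,"wx":0,"wy":0,"wz":0},{"grip":-1,"dx":3,"dy":0,"dz":0,"wx":0,"wy":0,"wz":0}]'; python3 -m pendant '[{"grip":-1,"dx":1,"dy":0,"dz":0,"wx":0,"wy":0,"wz":0},{"grip":-1,"dx":2,"dy":0,"dz":0,"wx":0,"wy":0,"wz":0},{"grip":-1,"dx":3,"dy":0,"dz":0,"wx":0,"wy":0,"wz":0}]'; python3 -m pendant '[{"grip":-1,"dx":2,"dy":0,"dz":0,"wx":0,"wy":0,"wz":0},{"grip":-1,"dx":3,"dy":0,"dz":0,"wx":0,"wy":0,"wz":0},{"grip":-1,"dx":3,"dy":0,"dz":0,"wx":0,"wy":0,"wz":0}]'; python3 look.py z17 -50 -50
```

```text
clock: 15.8
tool_pos: [541.3, 8.0, 81.0]
eef_rot: [0.783, 0.623, 0.002, 0.001]
force: [-0.5, -1.9, -0.5]
grip_width: -0.3
clock: 16.1
tool_pos: [541.5, 8.9, 80.9]
eef_rot: [0.783, 0.622, 0.0, 0.002]
force: [0.1, -7.1, 1.6]
grip_width: -0.1
clock: 16.4
tool_pos: [541.5, 8.9, 80.9]
eef_rot: [0.784, 0.621, -0.001, 0.003]
force: [-0.6, -7.4, 2.3]
grip_width: -0.2
t 16.4 local [-37.7 -45.7  80.9] F [-0.6 -7.4  2.3] grip -0.2
```

View pics/z17.png

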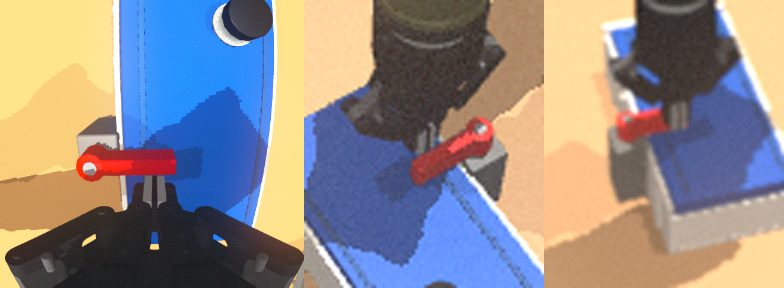

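The latch is at its stop: 7.4 N with no motion, at TCP y = -45.7 against the -46.5 expected for 90°. I'll back straight off, rise and check.

```bash
python3 -m pendant '[{"grip":-1,"dx":-10,"dy":0,"dz":0,"wx":0,"wy":0,"wz":0},{"grip":-1,"dx":-30,"dy":0,"dz":0,"wx":0,"wy":0,"wz":0},{"grip":-1,"dx":-60,"dy":0,"dz":-30,"wx":0,"wy":0,"wz":0},{"grip":-1,"dx":-100,"dy":0,"dz":-70,"wx":0,"wy":0,"wz":0},{"grip":-1,"dx":-150,"dy":0,"dz":-110,"wx":0,"wy":0,"wz":0},{"grip":-1,"dx":-200,"dy":-40,"dz":-110,"wx":0,"wy":0,"wz":0},{"grip":-1,"dx":-240,"dy":-80,"dz":-110,"wx":0,"wy":0,"wz":0},{"grip":-1,"dx":-240,"dy":-80,"dz":-110,"wx":0,"wy":0,"wz":0},{"grip":-1,"dx":-240,"dy":-80,"dz":-110,"wx":0,"wy":0,"wz":0}]'; python3 -c "
from h import *
where()
for n in ('scene','side'):
    p=manip.snapshot(n)
    for t in ['lid_end','latch_pivot','latch_tip','jar']:
        for q in manip.place_of(p,t)[:1]:
            w=W(p,q['centre']); cs,sn=np.cos(YAW),np.sin(YAW);x,y=w[0]-C[0],w[1]-C[1]
            print(n,t,round(q['score'],2),np.round([cs*x+sn*y,-sn*x+cs*y,w[2]]))
    overlay(p,C,YAW,0,n+'18',np.pi/2)
"
```

```text
clock: 17.45
tool_pos: [403.3, -209.1, 192.1]
eef_rot: [0.786, 0.618, -0.004, 0.002]
force: [-0.0, -0.9, 0.1]
grip_width: -0.0
t 17.45 local [-123.5 -289.1  192.1] F [-0.  -0.9  0.1] grip -0.0
scene lid_end 0.7 [  -3. -124.   62.]
scene latch_pivot 0.56 [-84. -30.  92.]
scene latch_tip 0.66 [-24. -26.  94.]
scene jar 0.73 [22. 71. 77.]
side lid_end 0.83 [   3. -121.   65.]
side jar 0.49 [20. 74. 72.]
```

View pics/scene18.png

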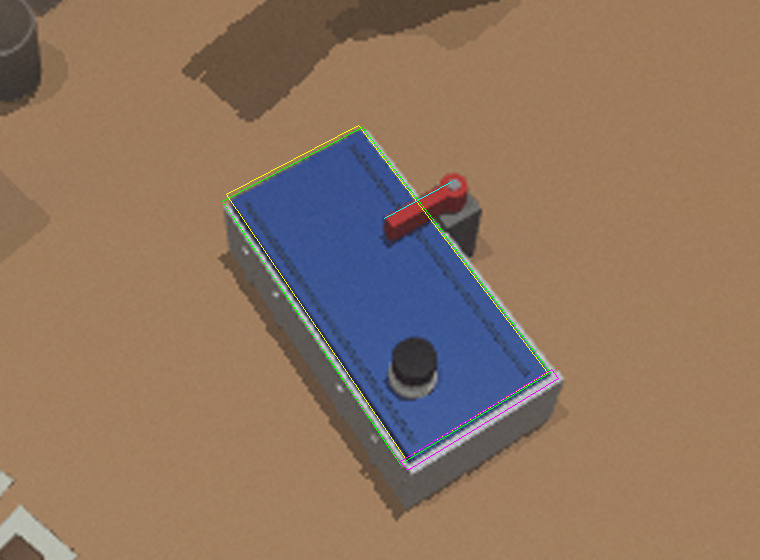

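View pics/side18.png

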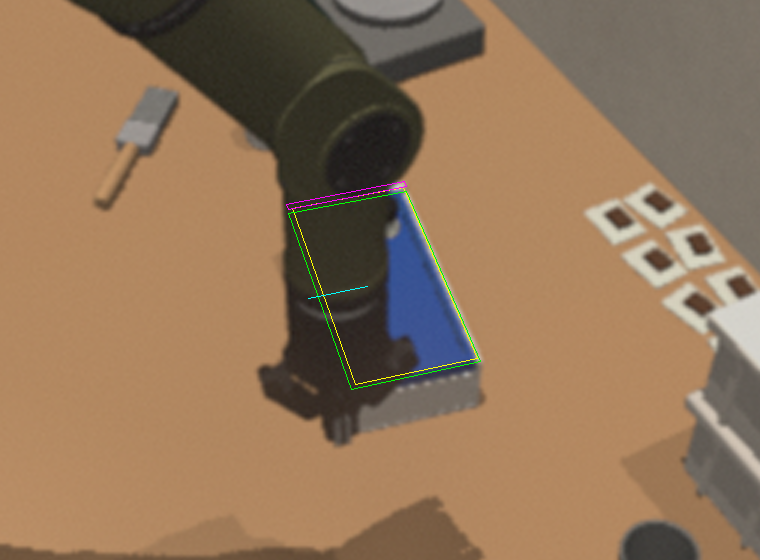

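The scene view shows the lid flush with the stop, the latch at (385–465, 185–235) lying along the 90° line, and the jar upright at (413, 368). The arm is clear, so I'll hand in.

```bash
python3 -c "
from h import *
print(manip.close_job())"
```

```text
the job is handed in; nothing more can be done
None
```

I pushed the blue lid home against the end stop, then swung the red latch round to its stop. The robot backed clear and I handed the job in at about 17.5 s; no verdict was reported.

**Last checks:**
- **Lid:** it looks flush with the end stop. The push force rose to about 8 N with no further motion.
- **Latch:** it lies along the 90° line in the scene view. It met its stop at 7.4 N with no motion. The arm hid it in the last side view, so that camera didn't confirm it.
- **Jar:** it stands upright on the lid, which carried it along, and it wasn't touched.

**What disagreed:**
- **Fingertip position:** the shut fingertips sit well behind the stated 11 mm ahead of the TCP. The first push passed over the lid, and the second caught its top edge with 6 N upwards. I lowered the tool and the next push was clean.
- **Lid end position:** the trained networks put the lid end 1 to 7 mm short of or past home, and the two cameras disagreed. I relied on the contact force and the close-up pictures instead.
- **First move command:** it was refused because some row keys were missing. Nothing moved.

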